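Wedge the splash guard fast

ROBOT

A 7-joint arm with a two-finger parallel gripper is mounted at the origin on a cart in front of the work surface, level with it; the furniture and walls round the work are solid. World frame = base frame: x ahead of the robot, y to its left, z up, the work surface at z = 0. Lengths are in m, angles in rad, forces in N, time in s.
With the tool pointing down it reaches from about 0.425 to 0.8 m from the base axis. Payload 8.3 kg.
Tool frame: the origin (TCP) lies at the very end of the fingers, on their centre line; the grasp point (between the pads) lies 19 mm behind it; z points along the fingers, y is the line along which they close (so a half turn about z gives the same grasp; the last joint's range is limited). The gripper opens to 85 mm and grips with 20 to 120 N. Pads are 22 mm wide; open, the fingers measure 114 mm over their backs; the gripper's body (76 mm by 85 mm) begins 54 mm behind the grasp point. The pads swing forward as they close: fully open they stand 13 mm farther back than shut.
Start: joints at [1.26, 0.383, 0.016, 1.37, -0.006, 1.388, -0.046], TCP at [0.153, -0.606, 0.231] pointing down, gripper open.
Joint ranges: [-2.95, 2.95], [-0.25, 2.06], [-1.52, 1.56], [0.18, 2.33], [-1.44, 4.58], [0.02, 2.06], [-3.01, 3.01]. Speed limits (rad/s): [2.39, 2.39, 3.01, 3.01, 3.14, 3.14, 3.14].

INTERFACE

Orientations are given as [roll, pitch, yaw] about the fixed x, y, z axes, in that order (R = Rz(yaw) Ry(pitch) Rx(roll)).
In Python, from bench import env, viewer gives the robot as it stands.
- The arm moves only by the tool drive_tool, never from a script. Its arguments are lists of equal length, an entry for each row: "rotation": the turn, a rotation vector about the tool's x, y, z each as a share of 90 degrees, from -1 to 1, a list of three; "linear": the shift along the tool's x, y, z each as a share of 0.1 m, from -1 to 1, a list of three; "hand": the closure, from -1 (fully open) to 1 (shut). A call has 1 to 20 rows; each row is the pose to reach, as a shift and turn from the pose commanded when the call began, along the tool's axes at that moment; what a row does not reach only later rows make up. A row lasts 1/10 s, in which the tool goes at most 50 mm and 8.59 degrees, less where a joint would pass 70% of its speed; a pose out of reach is approached as far as the arm can. A call with a number of a shift or a turn outside -1 to 1 is refused whole. A call with a gripper value outside its range is refused whole. The fingers move at their own pace and stop on an object; "force" is the grip in N (left out, the last holds). Time passes only in rows, so rows that repeat a pose let the fingers close. It gives the time, the measured TCP pose, the force, the opening and the grip force at its end, in the units of the state.
- env.get_state(): the state, without advancing time (a new reading comes with each control period).
- viewer.get_image(name): name is "scene" or "top" or "wrist"; returns (picture, depth): 420x560x3 uint8, red, green, blue; 420x560 float32, m along the optical axis (not along the pixel's ray), 0 where there is no reading.
- viewer.camera_params(name): a dict with "fx", "fy", "cx", "cy" (pixels), "k1" (the pictures are not rectified: a ray, as slopes to the right and down, at radius r is drawn at 1 + k1 r^2 times it, then the intrinsics apply), "extrinsics" (4x4, takes a point from world to camera coordinates); the wrist camera has in their place "tool_from_camera" (4x4, takes a point from camera to tool coordinates, whose origin is the TCP and whose axes are the flange's). Camera axes: x right, y down, z forward; pixel columns grow to the right and rows downward; lengths in m; the calibration is good to about 2 mm. A picture is of the moment at which its call begins: read the wrist's pose just before it. camera_params takes no time and is no camera call.
- env.close_job(): hands the job in; it is judged then, once.
The state is a dict: "t": time; "q": joint angles; "joint_velocities": joint speeds; "effort": joint torques, N m; "tool_pos": TCP position; "tcp_rot": TCP orientation; "wrist_force": force on the tool from outside, world axes, zero at the start; "ft_torque": the same for the moment, N m; "opening": finger opening in m; "gripper_force": force on a finger pad.
Only numpy, scipy, OpenCV 4.12 (cv2) and the standard library are available. Lean on these libraries where they do the work, as an engineer would, in place of code of your own. Each camera call takes 0.05 s, during which the arm holds its last target. There are 200 camera calls.

TASK

The hinged splash guard on the worktop swings about. Pick up the wooden wedge with the tall square heel (not the slim low wedge, which is too thin) and, holding it by the heel, tap its thin end under the free end of the guard's bottom rail, along the rail toward the hinge post, until it lifts the guard a little on its sprung hinge and jams it. Leave the guard standing at the angle it has now, and let go of the wedge so that it stays jammed there.

Things in the scene. Friction and masses are not known exactly. Their poses are not given: they have to be found in the camera images.
- wedge: The right wedge: light wood, 124 mm long (x), 36 wide (y), flat underside, 0.1 kg. Origin: centre of the underside; x points to the thin end. Thin end at x = +62, 4 mm high; the top rises evenly to 20 mm at x = -16; from there back to x = -62 stands a square heel 40 mm high: the part to grip, across its 36 mm width, best near x = -44.
- slim_wedge: Decoy of the same wood, length and width (124 x 36 mm) without a heel: only 4 mm high at its thin end (+x) and 10 mm at the other, so it slips under the guard without touching it. Origin: centre of the underside.
- guard: Metal splash guard on an upright hinge post, stays as left. Origin: lower edge of its rail's free end, 14 mm above the worktop, mid thickness; x runs along the rail to the hinge 220 mm away. Rail 14 thick, 36 high; sheet above it (top z 160) starts at x = 48. Rides up <= 10 mm against 5 N weight + 1.2 N/mm. Ramp touches when thin end is 49 past the origin, +2 mm lift per further 10, heel at 78.

How it is judged:
On the way:
1. The wedge, held in the fingers, has its thin end under the free end of the guard's rail (contact force between the fingers and wedge above 1 N and x of wedge in the frame of guard between -0.052 and 0.02 m and y of wedge in the frame of guard between -0.018 and 0.018 m and height (world z) of wedge below 0.012 m), for 0.05 s.
At the end, for the whole second after the job is handed in: The wedge lies flat on the worktop under the free end of the rail, its middle line within 18 mm of the rail's and 20 degrees of its direction, at rest; it presses on the guard with more than 2 N and keeps it lifted by at least 1.5 mm; the free end is within 45 mm (about 11 degrees) of where it was (height (world z) of guard above 0.0155 m and contact force between wedge and guard above 2 N and y of wedge in the frame of guard between -0.018 and 0.018 m and angle between the x axis of wedge and the x axis of guard, either way round below 0.35 rad and angle between wedge's own z axis and vertical below 0.1 rad and height (world z) of wedge below 0.003 m and linear speed of wedge below 0.01 m/s and distance of guard from where it was at the start of the episode below 0.045 m); the robot touches nothing.
It fails at once if the guard's free end is knocked more than 60 mm away from where it stood (distance of guard from where it was at the start of the episode above 0.06 m).
It also fails if it takes over 45 s, if anything falls off the work surface, if the arm or the gripper's body presses on something with over 40 N, if the wrist force passes 120 N, or if a joint passes its speed limit or range.

## Working session

There is one attempt and no reset: what is moved stays moved. The work goes in short steps, Python scripts to look and compute and a tool call to move; the robot and the scene stay as the last step left them, time stands still between calls to the robot, and variables do not carry over. Pictures are saved under pics/ and viewed, at most 10 in all, crops included, and the job is handed in when it is done.

Besides the shell and the picture viewer there is one more tool, called as name(argument=value, ...) on one line, values as JSON. drive_tool: Moves the arm, as the interface text tells. Shift numbers are shares of 0.1 m and turn numbers shares of 90 degrees, none past 1 either way. Its arguments: {"type":"object","properties":{"rotation":{"type":"array","items":{"type":"array","items":{"type":"number","minimum":-1,"maximum":1}}},"linear":{"type":"array","items":{"type":"array","items":{"type":"number","minimum":-1,"maximum":1}}},"hand":{"type":"array","items":{"type":"number"}},"force":{"type":"number"}},"required":["rotation","linear","hand"]}

```bash
ls; mkdir -p pics; cat > h.py <<'E'
import numpy as np, cv2
from bench import env, viewer
from scipy.spatial.transform import Rotation as R
def world(name,im_d,pts,st=None):
    p=viewer.camera_params(name); out=[]
    K=np.array([[p['fx'],0,p['cx']],[0,p['fy'],p['cy']],[0,0,1]]);
    for (u,v,*z) in pts:
        s=cv2.undistortPoints(np.array([[[u,v]]],float),K,np.array([p['k1'],0,0,0]))[0,0]
        ray=np.array([s[0],s[1],1])
        if name=='wrist':
            T=np.eye(4);T[:3,:3]=R.from_euler('xyz',st['tcp_rot']).as_matrix();T[:3,3]=st['tool_pos'];T=T@p['tool_from_camera']
        else: T=np.linalg.inv(p['extrinsics'])
        if z: o=T[:3,3];d=T[:3,:3]@ray; out.append(o+d*(z[0]-o[2])/d[2])
        else: out.append(T[:3,:3]@(ray*im_d[int(round(v)),int(round(u))])+T[:3,3])
    return np.array(out)
E
python3 - <<'E'
from h import *
print(env.get_state())
for n in ['scene','top']:
    im,d=viewer.get_image(n); cv2.imwrite(f'pics/{n}1.png',im[:,:,::-1]); np.save(f'{n}1.npy',d)
E
```

```text
pics
{'t': 0.0, 'q': array([ 1.26008148,  0.38425115,  0.01637112,  1.37119405, -0.00632713,
        1.38819381, -0.04648113]), 'joint_velocities': array([-0.00011184,  0.00042529,  0.00022179, -0.00046127,  0.00044083,
       -0.00073195,  0.00067348]), 'effort': array([-4.43067620e-04, -6.27587986e+01,  8.43730085e-01, -3.71833491e+01,
        1.63456926e-02,  1.41094811e-02,  1.25159880e-05]), 'tool_pos': array([ 0.15322132, -0.60539238,  0.23025267]), 'tcp_rot': array([-3.13959468e+00,  9.93950958e-06,  2.47894923e-01]), 'wrist_force': array([-0.00890821,  0.34303043,  0.08212632]), 'ft_torque': array([ 0.03668484,  0.01122648, -0.00823025]), 'gripper_force': 0.0, 'opening': 0.08567938978242504}
```

View pics/scene1.png

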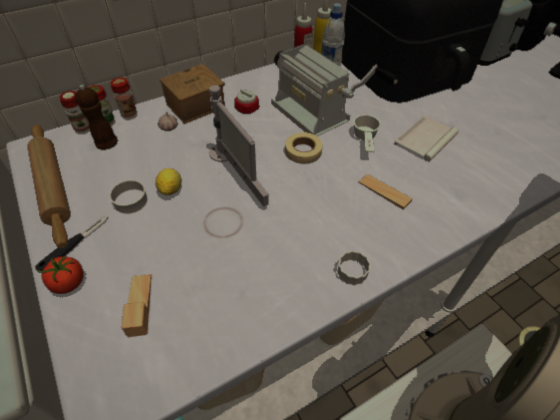

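View pics/top1.png

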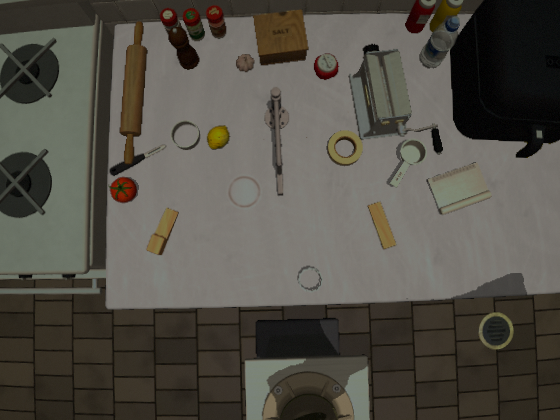

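The scene view shows the heel wedge at lower left: about (137,303) in scene and (163,231) in top, with the heel toward the robot. The slim wedge is at (382,225) in top. The guard's free end is near (280,193) and its hinge post near (277,95). Next I'll enlarge these for exact pixels.

```bash
python3 - <<'E'
from h import *
im=cv2.imread('pics/top1.png')
a=cv2.resize(im[200:262,135:195],None,fx=6.5,fy=6.5,interpolation=cv2.INTER_CUBIC)
b=cv2.resize(im[80:202,250:310],(295,600),interpolation=cv2.INTER_CUBIC)
c=np.zeros((600,700,3),np.uint8); c[:a.shape[0],:a.shape[1]]=a; c[:,400:695]=b
cv2.imwrite('pics/crop1.png',c)
d=np.load('top1.npy')
print(world('top',d,[(157,243),(170,216),(280,190),(277,130),(277,95),(230,250),(382,225)]).round(4))
print(viewer.camera_params('top'))
print(viewer.camera_params('wrist'))
E
```

```text
[[ 0.458   0.3758  0.0403]
 [ 0.531   0.3486  0.0125]
 [ 0.5851  0.0547  0.0472]
 [ 0.7091  0.0572  0.1611]
 [ 0.7861  0.0546  0.1885]
 [ 0.4372  0.1909  0.003 ]
 [ 0.4904 -0.2114  0.0082]]
{'fx': 462.27563128717014, 'fy': 462.27563128717014, 'cx': 275.8254909715505, 'cy': 209.1631759954317, 'k1': -0.12791331408139703, 'extrinsics': array([[-0.02863056, -0.99945923, -0.01617215,  0.08288767],
       [-0.98960807,  0.03062166, -0.14049262,  0.53466431],
       [ 0.14091186,  0.01198171, -0.98994964,  1.15202099],
       [ 0.        ,  0.        ,  0.        ,  1.        ]])}
{'fx': 333.8800035678354, 'fy': 333.8800035678354, 'cx': 276.2000973615786, 'cy': 208.80564869062542, 'k1': -0.06365887272006043, 'tool_from_camera': array([[ 1.86390322e-04, -9.56940338e-01, -2.90284610e-01,
         7.41636409e-02],
       [ 9.99999959e-01,  2.40970428e-04, -1.52278166e-04,
         4.98128057e-04],
       [ 2.15671126e-04, -2.90284569e-01,  9.56940344e-01,
        -1.42619545e-01],
       [ 0.00000000e+00,  0.00000000e+00,  0.00000000e+00,
         1.00000000e+00]])}
```

View pics/crop1.png

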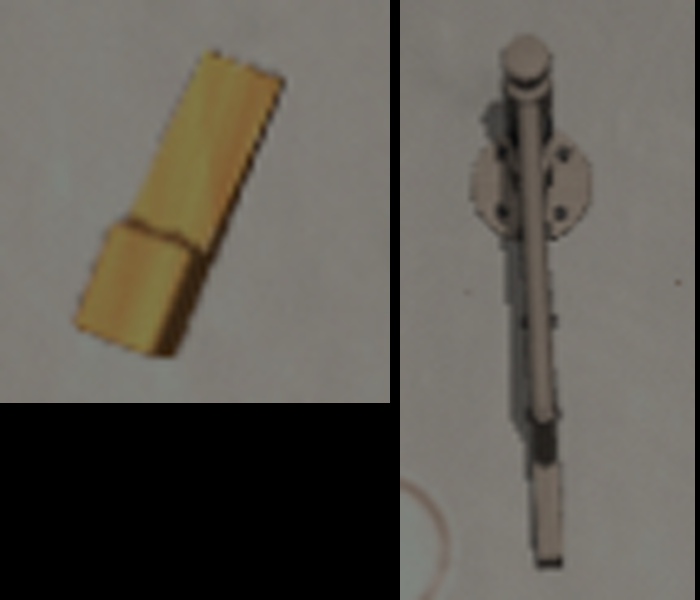

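The crop shows the heel-top corners at (120,218), (193,246), (155,353) and (75,324), and the thin-end corners at (211,50) and (285,78). The rail's free end top edge is at (549,557), the sheet foot at (545,462), and the sheet top runs from (542,418) to (531,100).

```bash
python3 - <<'E'
from h import *
A=lambda x,y,z:((x+.5)/6.5-.5+135,(y+.5)/6.5-.5+200,z)
B=lambda x,y,z:((x-400+.5)/4.917-.5+250,(y+.5)/4.918-.5+80,z)
w=world('top',None,[A(120,218,.04),A(193,246,.04),A(155,353,.04),A(75,324,.04),A(211,50,.004),A(285,78,.004)])
g=world('top',None,[B(549,557,.05),B(545,462,.05),B(542,418,.16),B(530,100,.16),B(548,567,.014)])
print(w.round(4),g.round(4),sep='\n')
n=np.linalg.norm
print('heel',n(w[0]-w[1]),n(w[2]-w[3]),n(w[1]-w[2]),n(w[0]-w[3]))
back=(w[2]+w[3])/2;tip=(w[4]+w[5])/2; dd=(tip-back)[:2]; print('len',n(dd),'yaw',np.arctan2(dd[1],dd[0]))
fr=(w[0]+w[1])/2; d2=(fr-back)[:2];print('heel yaw',np.arctan2(d2[1],d2[0]),'heel ctr',w[:4].mean(0))
for i,j in [(0,1),(2,3)]:
  e=(g[j]-g[i])[:2]; print('guard',n(e),np.arctan2(e[1],e[0]))
# refine by depth: points on heel top / rail top
d=np.load('top1.npy');im=cv2.imread('pics/top1.png')
U,V=np.meshgrid(np.arange(140,190),np.arange(205,258)); P=world('top',d,list(zip(U.ravel(),V.ravel())))
h=P[(P[:,2]>.034)&(P[:,2]<.046)]; print(len(h),cv2.minAreaRect((h[:,:2]*1000).astype(np.float32)),h[:,:2].mean(0))
U,V=np.meshgrid(np.arange(255,305),np.arange(80,200)); P=world('top',d,list(zip(U.ravel(),V.ravel())))
for lo,hi in[(.04,.06),(.15,.17)]:
  h=P[(P[:,2]>lo)&(P[:,2]<hi)]; print(len(h),h.mean(0),h.min(0),h.max(0),cv2.fitLine(h[:,:2].astype(np.float32),cv2.DIST_HUBER,0,.001,.001).ravel())
E
```

```text
[[0.4839 0.3864 0.04  ]
 [0.472  0.3568 0.04  ]
 [0.4299 0.3721 0.04  ]
 [0.4421 0.4046 0.04  ]
 [0.5559 0.3588 0.004 ]
 [0.5433 0.3278 0.004 ]]
[[0.5771 0.0551 0.05  ]
 [0.6278 0.0557 0.05  ]
 [0.6249 0.0562 0.16  ]
 [0.7851 0.0573 0.16  ]
 [0.5781 0.0559 0.014 ]]
heel 0.031992132328626056 0.03470990559555336 0.04476486959682298 0.04553554138083244
len 0.12222341121425934 yaw -0.37713430781248364
heel yaw -0.37926272522988136 heel ctr [0.45696761 0.37996334 0.04      ]
guard 0.0506575323643809 0.011437011405588067
guard 0.1602147169904844 0.006996848617685453
236 ((456.559326171875, 381.07708740234375), (34.112213134765625, 45.73691177368164), 67.10100555419922) [0.45635341 0.380499  ]
156 [0.64207062 0.05713469 0.05007521] [0.57501953 0.04816268 0.04162663] [0.80314373 0.06964539 0.05876411] [0.99838936 0.05673296 0.61746705 0.05706408]
367 [0.71121055 0.05763846 0.1594186 ] [0.62345408 0.04746927 0.15026996] [0.79697128 0.0718534  0.16980937] [0.9998428  0.01772937 0.71121055 0.05763846]
```

Measurements against the given sizes:
- **Wedge:** heel 34x46 mm at z 0.040, heel centre (0.4566, 0.3805), yaw -0.378, length 122 mm. This matches.
- **Guard:** free end (0.5775, 0.0555), rail direction about 0.01 rad, top z 0.05, sheet starting 50 mm in. This matches.

A straight path would pass too close to the base, so I'll go round in an arc of 0.1 m chords.

drive_tool(rotation=[[0,0,-0.1],[0,0,-0.1],[0,0,-0.1]], linear=[[1,-0.08,0],[1,-0.08,0],[1,-0.08,0]], hand=[-1,-1,-1])

```text
t: 0.4
tool_pos: [0.2578, -0.5691, 0.2306]
tcp_rot: [-3.14, -0.006, 0.417]
wrist_force: [1.3, 0.9, 0.5]
opening: 0.0855
gripper_force: 0.0
```

drive_tool(rotation=[[0,0,-0.1],[0,0,-0.1],[0,0,-0.1]], linear=[[1,-0.08,0],[1,-0.08,0],[1,-0.08,0]], hand=[-1,-1,-1])

```text
t: 0.7
tool_pos: [0.3458, -0.5208, 0.2307]
tcp_rot: [-3.14, -0.006, 0.575]
wrist_force: [-0.2, 0.4, 0.3]
opening: 0.0852
gripper_force: 0.0
```

drive_tool(rotation=[[0,0,-0.1],[0,0,-0.1],[0,0,-0.1]], linear=[[1,-0.08,0],[1,-0.08,0],[1,-0.08,0]], hand=[-1,-1,-1])

```text
t: 1.0
tool_pos: [0.4249, -0.4595, 0.2309]
tcp_rot: [-3.141, -0.006, 0.732]
wrist_force: [1.2, 1.5, 0.3]
opening: 0.0852
gripper_force: 0.0
```

drive_tool(rotation=[[0,0,-0.1],[0,0,-0.1],[0,0,-0.1]], linear=[[1,-0.1,0],[1,-0.1,0],[1,-0.1,0]], hand=[-1,-1,-1])

```text
t: 1.3
tool_pos: [0.4922, -0.385, 0.231]
tcp_rot: [-3.141, -0.006, 0.889]
wrist_force: [0.8, 1.4, 0.2]
opening: 0.0852
gripper_force: 0.0
```

drive_tool(rotation=[[0,0,-0.1],[0,0,-0.1],[0,0,-0.1]], linear=[[1,-0.1,0],[1,-0.1,0],[1,-0.1,0]], hand=[-1,-1,-1])

```text
t: 1.6
tool_pos: [0.547, -0.301, 0.2311]
tcp_rot: [-3.141, -0.006, 1.045]
wrist_force: [0.0, 0.9, -0.9]
opening: 0.0852
gripper_force: 0.0
```

drive_tool(rotation=[[0,0,-0.1],[0,0,-0.1],[0,0,-0.1]], linear=[[1,-0.1,0],[1,-0.1,0],[1,-0.1,0]], hand=[-1,-1,-1])

```text
t: 1.9
tool_pos: [0.588, -0.2095, 0.2312]
tcp_rot: [-3.141, -0.006, 1.202]
wrist_force: [0.7, 0.4, -0.8]
opening: 0.0853
gripper_force: 0.0
```

drive_tool(rotation=[[0,0,-0.1],[0,0,-0.1],[0,0,-0.1]], linear=[[1,-0.1,0],[1,-0.1,0],[1,-0.1,0]], hand=[-1,-1,-1])

```text
t: 2.2
tool_pos: [0.6142, -0.1127, 0.2313]
tcp_rot: [-3.141, -0.006, 1.359]
wrist_force: [-0.4, 1.5, 0.4]
opening: 0.0851
gripper_force: 0.0
```

drive_tool(rotation=[[0,0,-0.1],[0,0,-0.1],[0,0,-0.1]], linear=[[1,-0.1,0],[1,-0.1,0],[1,-0.1,0]], hand=[-1,-1,-1])

```text
t: 2.5
tool_pos: [0.6249, -0.013, 0.2314]
tcp_rot: [-3.141, -0.006, 1.516]
wrist_force: [-0.6, -0.0, 0.5]
opening: 0.0853
gripper_force: 0.0
```

drive_tool(rotation=[[0,0,-0.1],[0,0,-0.1],[0,0,-0.1]], linear=[[1,-0.1,0],[1,-0.1,0],[1,-0.1,0]], hand=[-1,-1,-1])

```text
t: 2.8
tool_pos: [0.6199, 0.0872, 0.2315]
tcp_rot: [-3.141, -0.005, 1.673]
wrist_force: [0.4, 0.6, 0.5]
opening: 0.0855
gripper_force: 0.0
```

drive_tool(rotation=[[0,0,-0.1],[0,0,-0.1],[0,0,-0.1]], linear=[[1,-0.1,0],[1,-0.1,0],[1,-0.1,0]], hand=[-1,-1,-1])

```text
t: 3.1
tool_pos: [0.5994, 0.1854, 0.2316]
tcp_rot: [-3.141, -0.005, 1.83]
wrist_force: [-0.2, 0.4, 1.3]
opening: 0.0855
gripper_force: 0.0
```

drive_tool(rotation=[[0,0,-0.3],[0,0,-0.3],[0,0,-0.3],[0,0,-0.3],[0,0,-0.3]], linear=[[1,-0.1,0],[1,-0.1,0],[1,-0.1,0],[1,-0.1,0],[1,-0.1,0]], hand=[-1,-1,-1,-1,-1])

```text
t: 3.6
tool_pos: [0.5694, 0.2691, 0.231]
tcp_rot: [-3.141, 0.0, 2.285]
wrist_force: [0.7, -0.7, 0.0]
opening: 0.0856
gripper_force: 0.0
```

```bash
python3 - <<'E'
from h import *
s=env.get_state();print(s['t'],s['q'].round(2))
p=s['tool_pos'];M=R.from_euler('xyz',s['tcp_rot'])
T=R.from_euler('xyz',[np.pi,0,np.pi-.378])
g=np.array([.4520,.3824,.1])
print((M.inv().apply(g-p)/.1).round(3),((M.inv()*T).as_rotvec()/(np.pi/2)).round(3))
E
```

```text
3.6 [-0.    0.49 -0.72  1.33  0.32  1.44  0.01]
[ 1.626 -0.145  1.309] [-0.001  0.    -0.305]
```

drive_tool(rotation=[[0,0,-0.305],[0,0,-0.305],[0,0,-0.305],[0,0,-0.305],[0,0,-0.305],[0,0,-0.305]], linear=[[0.9,-0.08,0.2],[0.9,-0.08,0.2],[0.9,-0.08,0.2],[0.9,-0.08,0.2],[0.9,-0.08,0.2],[0.9,-0.08,0.2]], hand=[-1,-1,-1,-1,-1,-1])

```text
t: 4.2
tool_pos: [0.5051, 0.3313, 0.2113]
tcp_rot: [-3.141, 0.0, 2.76]
wrist_force: [0.9, -0.4, -0.6]
opening: 0.0858
gripper_force: 0.0
```

```bash
cat >> h.py <<'E'
def go(x,y,z,yaw):
    s=env.get_state();print('t',s['t'],'q',s['q'].round(2),s['tool_pos'].round(4),s['tcp_rot'].round(3))
    M=R.from_euler('xyz',s['tcp_rot']);T=R.from_euler('xyz',[np.pi,0,yaw])
    print('lin',(M.inv().apply(np.array([x,y,z])-s['tool_pos'])/.1).round(3),'rot',((M.inv()*T).as_rotvec()/(np.pi/2)).round(3))
E
python3 - <<'E'
from h import *
go(.4520,.3824,.13,np.pi-.378)
E
```

```text
t 4.2 q [-0.04  0.47 -0.84  1.43  0.35  1.39  0.31] [0.5051 0.3313 0.2113] [-3.141  0.     2.76 ]
lin [0.684 0.277 0.812] rot [-0.     0.    -0.002]
```

drive_tool(rotation=[[0,0,-0.002],[0,0,-0.002],[0,0,-0.002],[0,0,-0.002]], linear=[[0.684,0.277,0.6],[0.684,0.277,0.6],[0.684,0.277,0.6],[0.684,0.277,0.6]], hand=[-1,-1,-1,-1])

```text
t: 4.6
tool_pos: [0.4497, 0.3836, 0.1509]
tcp_rot: [-3.141, -0.0, 2.77]
wrist_force: [0.8, -0.1, 0.4]
opening: 0.0853
gripper_force: 0.0
```

```bash
python3 - <<'E'
from h import *
s=env.get_state(); im,d=viewer.get_image('wrist'); cv2.imwrite('pics/w1.png',im[:,:,::-1]); np.save('w1.npy',d)
U,V=np.meshgrid(np.arange(0,560,2),np.arange(0,420,2)); P=world('wrist',d,list(zip(U.ravel(),V.ravel())),s)
h=P[(P[:,2]>.036)&(P[:,2]<.044)&(abs(P[:,0]-.456)<.05)&(abs(P[:,1]-.38)<.05)]; print(len(h),cv2.minAreaRect((h[:,:2]*1000).astype(np.float32)),h.mean(0))
go(.4520,.3824,.005,np.pi-.378)
E
```

```text
594 ((452.2322692871094, 380.5047607421875), (34.97721862792969, 43.729095458984375), 69.47451782226562) [0.45169477 0.38117778 0.03980439]
t 4.65 q [-0.14  0.49 -0.85  1.55  0.38  1.27  0.16] [0.451  0.3831 0.1516] [-3.142e+00  1.000e-03  2.768e+00]
lin [-0.011 -0.003  1.466] rot [-0.     0.     0.003]
```

View pics/w1.png

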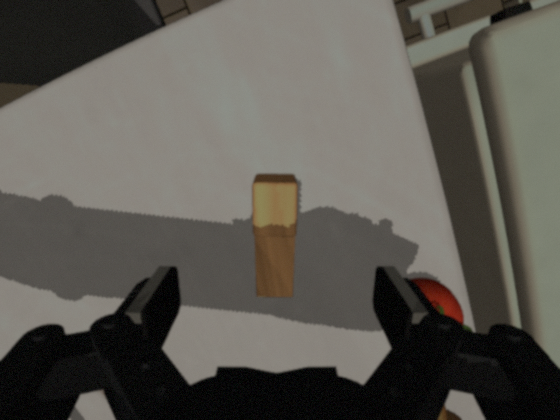

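The wrist picture shows the wedge centred between the fingers (u≈276) and straight in the tool frame, with the heel top at (276,205) and the thin end at (275,296). I'll go straight down.

drive_tool(rotation=[[0,0,0.003],[0,0,0.003],[0,0,0.003],[0,0,0.003]], linear=[[0,0,0.4],[0,0,0.8],[0,0,1],[0,0,1]], hand=[-1,-1,-1,-1])

```text
t: 5.05
tool_pos: [0.4506, 0.381, 0.0489]
tcp_rot: [-3.137, -0.001, 2.763]
wrist_force: [0.1, -1.0, 0.7]
opening: 0.0856
gripper_force: 0.0
```

drive_tool(rotation=[[0,0,0],[0,0,0],[0,0,0],[0,0,0]], linear=[[0,0,0.2],[0,0,0.45],[0,0,0.45],[0,0,0.45]], hand=[-1,-1,-1,-1])

```text
t: 5.45
tool_pos: [0.4511, 0.3841, 0.0081]
tcp_rot: [3.14, 0.001, 2.765]
wrist_force: [0.3, 0.8, 0.7]
opening: 0.0851
gripper_force: 0.0
```

drive_tool(rotation=[[0,0,0],[0,0,0],[0,0,0],[0,0,0],[0,0,0],[0,0,0],[0,0,0],[0,0,0],[0,0,0],[0,0,0]], linear=[[0,0,0],[0,0,0],[0,0,0],[0,0,0],[0,0,0],[0,0,0],[0,0,0],[0,0,0],[0,0,0],[0,0,0]], hand=[0,0.3,1,1,1,1,1,1,1,1], force=50)

```text
t: 6.45
tool_pos: [0.4502, 0.3843, 0.0074]
tcp_rot: [3.141, 0.001, 2.767]
wrist_force: [-0.0, -2.5, 6.6]
opening: 0.0351
gripper_force: 50.9
```

```bash
python3 - <<'E'
from h import *
go(.452,.2,.06,np.pi)
s=env.get_state(); print(s['opening'],s['wrist_force'].round(1))
E
```

```text
t 6.45 q [-0.2   0.65 -0.76  1.68  0.51  1.02  0.06] [0.4502 0.3843 0.0074] [3.141e+00 1.000e-03 2.767e+00]
lin [-0.691 -1.708 -0.527] rot [ 0.001  0.001 -0.238]
0.035113821108212664 [-0.  -2.5  6.6]
```

The heel is gripped (opening 35 mm, 51 N). Next I'll lift it and carry it to a staging point in front of the rail's free end.

drive_tool(rotation=[[0,0,0],[0,0,0],[0,0,-0.05],[0,0,-0.12],[0,0,-0.12],[0,0,-0.12],[0,0,-0.12]], linear=[[0,0,-0.2],[0,0,-0.5],[-0.3,-0.4,-0.5],[-0.35,-0.8,-0.5],[-0.35,-0.9,-0.5],[-0.35,-0.9,-0.5],[-0.35,-0.9,-0.5]], hand=[1,1,1,1,1,1,1])

```text
t: 7.15
tool_pos: [0.4494, 0.2882, 0.0567]
tcp_rot: [3.141, 0.0, 2.955]
wrist_force: [0.2, 1.0, -0.5]
opening: 0.0352
gripper_force: 50.2
```

```bash
python3 - <<'E'
from h import *
go(.445,.19,.057,np.pi+.01)
s=env.get_state(); print(s['opening'],s['gripper_force'])
d=np.load('top1.npy'); U,V=np.meshgrid(np.arange(200,330),np.arange(170,295)); P=world('top',d,list(zip(U.ravel(),V.ravel())))
for u0,v0 in[(245,191),(309,277)]:
  m=(np.hypot(U.ravel()-u0,V.ravel()-v0)<22); Q=P[m]; Q=Q[Q[:,2]>.006+0*Q[:,2]]; print(len(Q), np.percentile(Q[:,2],[50,95,99]) if len(Q) else '',Q.min(0),Q.max(0))
E
```

```text
t 7.15 q [ 0.06  0.5  -0.87  1.8   0.43  1.04  0.41] [0.4494 0.2882 0.0567] [3.141 0.    2.955]
lin [-0.138 -0.973 -0.004] rot [ 0.001  0.    -0.125]
0.03516238162025099 50.190165638923645
26 [0.00682936 1.21689962 1.21689962] [0.36914781 0.05266736 0.00600465] [0.65026013 0.1962908  1.21689962]
111 [0.02945047 1.21689962 1.21689962] [ 0.32135134 -0.06603814  0.00601159] [0.3988698  0.05266736 1.21689962]
```

drive_tool(rotation=[[0,0,-0.06],[0,0,-0.125],[0,0,-0.125],[0,0,-0.125]], linear=[[-0.07,-0.48,0],[-0.13,-0.97,0],[-0.13,-0.97,0],[-0.13,-0.97,0]], hand=[1,1,1,1])

```text
t: 7.55
tool_pos: [0.445, 0.1892, 0.0565]
tcp_rot: [3.141, 0.0, -3.134]
wrist_force: [-0.8, 0.9, -1.2]
opening: 0.0351
gripper_force: 50.5
```

drive_tool(rotation=[[0,0,0],[0,0,0],[0,0,0],[0,0,0]], linear=[[0,-0.5,0],[0,-1,0],[0,-1,0],[0,-1,0]], hand=[1,1,1,1])

```text
t: 7.95
tool_pos: [0.4461, 0.0906, 0.0567]
tcp_rot: [3.141, 0.001, -3.132]
wrist_force: [0.2, 1.0, -1.8]
opening: 0.0354
gripper_force: 50.6
```

```bash
python3 - <<'E'
from h import *
go(.447,.057,.0095,np.pi+.01)
E
```

```text
t 7.95 q [ 0.57  0.34 -0.95  2.    0.33  0.97  1.03] [0.4461 0.0906 0.0567] [ 3.141e+00  1.000e-03 -3.132e+00]
lin [-0.006 -0.336  0.471] rot [ 0.001  0.001 -0.   ]
```

drive_tool(rotation=[[0,0,0],[0,0,0],[0,0,0],[0,0,0],[0,0,0]], linear=[[0,-0.336,0],[0,-0.336,0.25],[0,-0.336,0.44],[0,-0.336,0.465],[0,-0.336,0.465]], hand=[1,1,1,1,1])

```text
t: 8.45
tool_pos: [0.4457, 0.0589, 0.01]
tcp_rot: [3.14, -0.0, -3.127]
wrist_force: [-1.0, -0.1, -1.9]
opening: 0.0355
gripper_force: 50.6
```

```bash
python3 - <<'E'
from h import *
s=env.get_state();print(s['tool_pos'].round(4),s['tcp_rot'].round(3),s['wrist_force'].round(1),s['q'].round(2))
im,d=viewer.get_image('top'); c1=cv2.resize(im[150:250,245:325,::-1],None,fx=6,fy=6,interpolation=cv2.INTER_CUBIC)
cv2.imwrite('pics/c2.png',c1)
np.save('top2.npy',d)
E
```

```text
[0.4457 0.0589 0.01  ] [ 3.14  -0.    -3.127] [-1.  -0.1 -1.9] [ 0.58  0.41 -0.89  2.05  0.41  0.87  1.04]
```

View pics/c2.png

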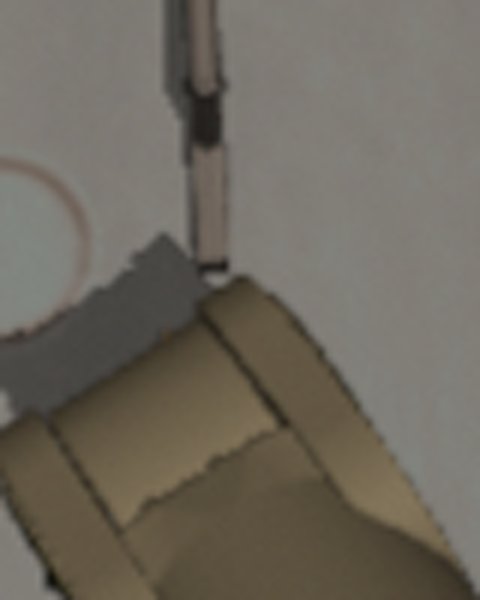

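The top crop shows the rail free end at (210,265) unmoved, but the arm hides the wedge. I'll use the wrist and scene views instead.

```bash
python3 - <<'E'
from h import *
a,_=viewer.get_image('wrist'); b,d=viewer.get_image('scene'); np.save('scene2.npy',d); cv2.imwrite('pics/scene2.png',b[:,:,::-1])
c=np.zeros((600,800,3),np.uint8)
c[:300,:400]=cv2.resize(a,(400,300))[:,:,::-1]
c[:,400:]=cv2.resize(b[150:270,200:280,::-1],(400,600),interpolation=cv2.INTER_CUBIC)
cv2.imwrite('pics/c3.png',c)
E
```

```text
(no output)
```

View pics/c3.png

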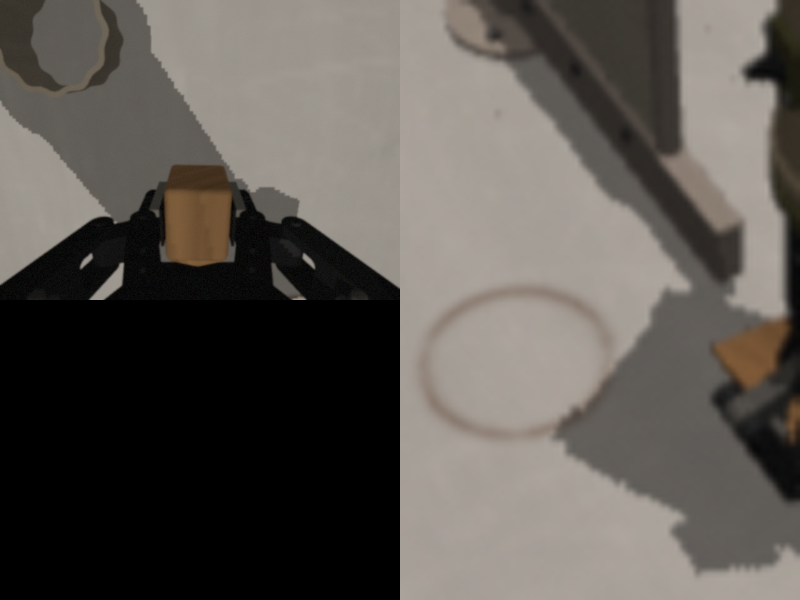

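The scene crop shows the thin end's left corner at (712,350) and its front edge running to about (785,320). The rail's end face has bottom corners (724,282) and (740,268), top (718,238) and (742,220). In the wrist view the heel's back top edge runs (166,189) to (231,189).

```bash
python3 - <<'E'
from h import *
s=env.get_state()
B=lambda x,y,z:((x-400+.5)/5-.5+200,(y+.5)/5-.5+150,z)
print(world('scene',None,[B(712,350,.0065),B(785,320,.0065),B(724,282,.014),B(740,268,.014),B(718,238,.05),B(742,220,.05)]).round(4))
W=lambda x,y,z:((x+.5)*1.4-.5,(y+.5)*1.4-.5,z)
print(world('wrist',None,[W(166,189,.0425),W(231,189,.0425)],s).round(4), s['tool_pos'])
E
```

```text
[[0.5496 0.076  0.0065]
 [0.5485 0.0403 0.0065]
 [0.5751 0.0559 0.014 ]
 [0.5787 0.0458 0.014 ]
 [0.5703 0.0608 0.05  ]
 [0.5743 0.0469 0.05  ]]
[[0.428  0.0408 0.0425]
 [0.4276 0.0742 0.0425]] [0.44656297 0.05748991 0.01084583]
```

drive_tool(rotation=[[0,0,0],[0,0,0],[0,0,0],[0,0,0],[0,0,0],[0,0,0]], linear=[[-0.15,-0.015,0],[-0.35,-0.015,0.01],[-0.5,-0.015,0.02],[-0.6,-0.015,0.025],[-0.7,-0.015,0.025],[-0.7,-0.015,0.025]], hand=[1,1,1,1,1,1])

```text
t: 9.2
tool_pos: [0.5167, 0.0555, 0.0075]
tcp_rot: [3.141, 0.001, -3.131]
wrist_force: [0.7, 0.6, -2.5]
opening: 0.0355
gripper_force: 50.4
```

```bash
python3 - <<'E'
from h import *
go(.540,.056,.0074,np.pi+.01)
s=env.get_state(); print(s['wrist_force'].round(1))
E
```

```text
t 9.2 q [ 0.5   0.54 -0.83  1.88  0.48  0.94  1.03] [0.5167 0.0555 0.0075] [ 3.141e+00  1.000e-03 -3.131e+00]
lin [-0.234  0.003  0.002] rot [0. 0. 0.]
[ 0.7  0.6 -2.5]
```

drive_tool(rotation=[[0,0,0],[0,0,0],[0,0,0],[0,0,0]], linear=[[-0.04,0,0.006],[-0.08,0,0.006],[-0.12,0,0.006],[-0.12,0,0.006]], hand=[1,1,1,1])

```text
t: 9.6
tool_pos: [0.5221, 0.0557, 0.0071]
tcp_rot: [-3.138, -0.01, -3.129]
wrist_force: [-27.5, -3.8, 29.9]
opening: 0.0352
gripper_force: 52.6
```

drive_tool(rotation=[[0,0,0],[0,0,0],[0,0,0],[0,0,0],[0,0,0]], linear=[[-0.03,0,0],[-0.06,0,0],[-0.09,0,0],[-0.12,0,0],[-0.12,0,0]], hand=[1,1,1,1,1])

```text
t: 10.1
tool_pos: [0.5313, 0.0567, 0.007]
tcp_rot: [-3.138, -0.015, -3.127]
wrist_force: [-38.7, -3.0, 39.6]
opening: 0.0351
gripper_force: 53.9
```

```bash
python3 - <<'E'
from h import *
s=env.get_state(); print(s['tool_pos'].round(4),s['wrist_force'].round(1),s['ft_torque'].round(2))
b,d=viewer.get_image('scene')
a,_=viewer.get_image('wrist')
o=cv2.imread('pics/scene1.png')
c=np.zeros((600,800,3),np.uint8)
f=lambda i:cv2.resize(i[150:270,200:280],(400,600),interpolation=cv2.INTER_CUBIC)
c[:,:400]=f(o); c[:,400:]=f(np.ascontiguousarray(b[:,:,::-1]))
cv2.imwrite('pics/c4.png',c)
D=np.load('scene1.npy')
def sheet(D):
  U,V=np.meshgrid(np.arange(205,262),np.arange(95,200)); P=world('scene',D,list(zip(U.ravel(),V.ravel())))
  m=(P[:,2]>.08)&(P[:,2]<.15)&(P[:,0]<.70)&(P[:,0]>.63)&(abs(P[:,1]-.057)<.03); return P[m]
print([ (len(q),q.mean(0).round(4)) for q in (sheet(D),sheet(d))])
E
```

```text
[0.5313 0.0567 0.007 ] [-38.7  -3.   39.6] [-0.36  7.76 -0.12]
[(301, array([0.6675, 0.0567, 0.1142])), (306, array([0.6682, 0.0566, 0.1144]))]
```

View pics/c4.png

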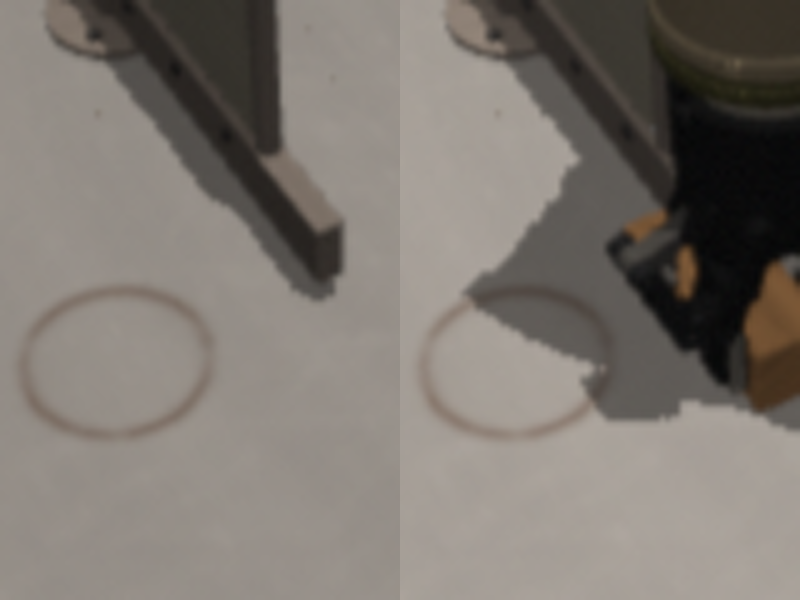

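The guard stands where it was and the wedge is under the rail: ramp contact began near TCP x 0.52, as predicted. The arm presses down about 40 N, though, which makes friction, so I'll ease the downward target and let it slide forward.

drive_tool(rotation=[[0,0,0],[0,0,0],[0,0,0],[0,0,0]], linear=[[0,0,-0.01],[0,0,-0.02],[0,0,-0.02],[0,0,-0.02]], hand=[1,1,1,1])

```text
t: 10.6
tool_pos: [0.5346, 0.0559, 0.0071]
tcp_rot: [-3.141, -0.009, -3.129]
wrist_force: [-11.4, 0.3, -0.3]
opening: 0.0354
gripper_force: 51.5
```

drive_tool(rotation=[[0,0,0],[0,0,0],[0,0,0],[0,0,0],[0,0,0]], linear=[[-0.02,0,-0.002],[-0.04,0,-0.003],[-0.06,0,-0.004],[-0.06,0,-0.004],[-0.06,0,-0.004]], hand=[1,1,1,1,1])

```text
t: 11.1
tool_pos: [0.5398, 0.0559, 0.0071]
tcp_rot: [-3.14, -0.011, -3.129]
wrist_force: [-15.5, 0.6, -0.2]
opening: 0.0352
gripper_force: 51.7
```

drive_tool(rotation=[[0,0,0],[0,0,0],[0,0,0],[0,0,0],[0,0,0],[0,0,0],[0,0,0],[0,0,0]], linear=[[0.015,0,0],[0.03,0,0],[0.03,0,0],[0.03,0,0],[0.03,0,0],[0.03,0,0],[0.03,0,0],[0.03,0,0]], hand=[1,1,1,0,-0.4,-0.4,-0.4,-0.4])

```text
t: 11.9
tool_pos: [0.5433, 0.0556, 0.0096]
tcp_rot: [3.141, 0.001, -3.131]
wrist_force: [-0.3, 0.3, -0.0]
opening: 0.0599
gripper_force: 0.0
```

```bash
python3 - <<'E'
from h import *
s=env.get_state(); print(s['tool_pos'].round(4),s['wrist_force'].round(1),s['opening'])
E
```

```text
[0.5433 0.0556 0.0096] [-0.3  0.3 -0. ] 0.05993625654382296
```

Released cleanly, with zero wrist force. Now I'll rise slightly backward and move clear of the view.

drive_tool(rotation=[[0,0,0],[0,0,0],[0,0,0],[0,0,0],[0,0,0]], linear=[[0,0,-0.25],[0,0,-0.5],[0.2,0,-1],[0.5,0,-1],[0.5,0,-1]], hand=[-0.4,-0.4,-0.4,-0.4,-0.4])

```text
t: 12.4
tool_pos: [0.4908, 0.0556, 0.1103]
tcp_rot: [-3.139, 0.001, -3.129]
wrist_force: [0.2, -0.1, -0.4]
opening: 0.0598
gripper_force: 0.0
```

drive_tool(rotation=[[0,0,0],[0,0,0],[0,0,0],[0,0,0],[0,0,0]], linear=[[0,-0.3,-0.4],[0,-0.7,-0.8],[0,-1,-1],[0,-1,-1],[0,-1,-1]], hand=[-0.4,-0.4,-0.4,-0.4,-0.4])

```text
t: 12.9
tool_pos: [0.4942, -0.046, 0.2092]
tcp_rot: [-3.141, 0.001, -3.134]
wrist_force: [-0.9, 0.1, -0.2]
opening: 0.0597
gripper_force: 0.0
```

drive_tool(rotation=[[0,0,0],[0,0,0],[0,0,0],[0,0,0]], linear=[[0,-0.5,0],[0,-1,0],[0,-1,0],[0,-1,0]], hand=[-0.4,-0.4,-0.4,-0.4])

```text
t: 13.3
tool_pos: [0.4944, -0.1448, 0.2077]
tcp_rot: [3.14, -0.002, -3.132]
wrist_force: [-0.2, 1.4, 1.1]
opening: 0.0599
gripper_force: 0.0
```

```bash
python3 - <<'E'
from h import *
b,d=viewer.get_image('scene'); a,_=viewer.get_image('top'); D=np.load('scene1.npy')
o=cv2.imread('pics/scene1.png')
c=np.zeros((600,800,3),np.uint8)
f=lambda i:cv2.resize(i[150:230,220:290],(400,457),interpolation=cv2.INTER_CUBIC)
c[:457,:400]=f(o); c[:457,400:]=f(np.ascontiguousarray(b[:,:,::-1]))
c[457:,:400]=cv2.resize(a[170:206,250:350,::-1],(400,143),interpolation=cv2.INTER_CUBIC)
c[457:,400:]=cv2.resize(a[206:242,250:350,::-1],(400,143),interpolation=cv2.INTER_CUBIC)
cv2.imwrite('pics/c5.png',c)
# lift: highest z of sheet, before and after, scene cam
for n in (D,d):
  U,V=np.meshgrid(np.arange(205,270),np.arange(85,210)); P=world('scene',n,list(zip(U.ravel(),V.ravel())))
  r=P[(abs(P[:,0]-.60)<.018)&(abs(P[:,1]-.056)<.005)&(P[:,2]>.04)&(P[:,2]<.07)]; print(len(r),r[:,2].mean(),np.median(r[:,1]))
  t=P[(P[:,0]>.64)&(P[:,0]<.76)&(abs(P[:,1]-.057)<.02)&(P[:,2]>.13)&(P[:,2]<.19)]; print('top z',np.percentile(t[:,2],[90,97]))
E
```

```text
75 0.04813240767929091 0.05778245258911885
top z [0.15992939 0.16074487]
73 0.050293007051420646 0.057043459716879186
top z [0.16299344 0.16377652]
```

View pics/c5.png

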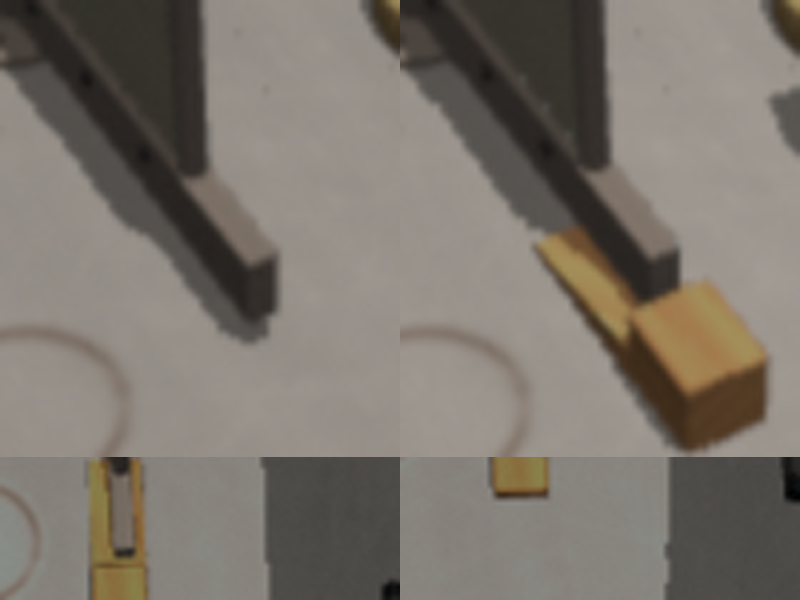

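The picture shows the wedge flat under the rail, its heel just short of the free end and centred to about 3 mm. The sheet top has risen about 3 mm and the guard has not turned. Handing in.

```bash
python3 -c "
from bench import env
print(env.close_job())"
```

```text
the job is handed in; nothing more can be done
None
```

The heeled wedge is jammed under the guard's free end and released; the guard is lifted about 3 mm at its original angle, and the job is handed in (no verdict was returned).

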